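Lay out for a pocket-screw assembly: lean the panel, find the full tin of screws

TASK

I am about to screw a drawer together on the outfeed bench. First take the pale plywood panel out of the slotted rack, set its lower edge on the bench and leave it leaning back at a clear slant against the white rip fence, on the side facing the tins, with its pocket holes facing out. Then heft the three closed screw tins by lifting them clear of the bench, leave the two lighter ones standing upright on the bench, and finish while holding the heaviest one upright and still about 20 cm above the bench for me to take, leaving everything else where it is.

Things in the scene. Friction and masses are not known exactly. Their poses are not given: they have to be found in the camera images.
- panel: Pale plywood drawer-back panel, 200 long (its x) x 15 thick (its y) x 160 mm tall (its z), 0.31 kg. Origin: centre of its lower edge; z points to its top edge. Four dark pocket holes near the lower edge of its -y face. Starts upright in the rack slot nearest the tins, standing on the rack's base (12 mm up), 3.5 mm play each side, pocket holes facing away from the fence.
- fence: Saw rip fence parked on the bench, fixed: a bar 700 mm long (its x) with white plastic faces, 86 mm wide over the faces (its y), 90 mm high (z); a dark cross head 300 mm wide with a lever is at its far (+x) end, from x = 350 mm on. Origin: underside centre of the bar. Its -y face looks to the tins and the rack.
- fence_face (a point): Middle of the top edge of the fence's white face that looks to the tins: 43 mm to -y of the fence's origin, 90 mm above the bench.
- rack: Green-painted wooden panel rack, fixed, 240 (its x) x 148 (its y) x 67 mm high: base 12 mm thick with five dividers 12 mm thick standing on it, making four slots 22 mm wide along x at y = -51, -17, +17 and +51 mm. Origin: underside centre. The panel is in the slot at y = +51.
- table: The bench: a flat grey top, its surface at height 0.
- tin_a: One of three outwardly identical closed round tins of screws (bright metal, slip lid, blue band), 62 mm diameter, 85 mm tall, standing upright on the bench; rigid, safe to grip at 20 N. Origin: centre of its underside, z up its axis. Weight hidden, between 0.2 and 0.8 kg; the heaviest of the three is at least 100 g heavier than the next.
- tin_b: One of three outwardly identical closed round tins of screws (bright metal, slip lid, blue band), 62 mm diameter, 85 mm tall, standing upright on the bench; rigid, safe to grip at 20 N. Origin: centre of its underside, z up its axis. Weight hidden, between 0.2 and 0.8 kg; the heaviest of the three is at least 100 g heavier than the next.
- tin_c: One of three outwardly identical closed round tins of screws (bright metal, slip lid, blue band), 62 mm diameter, 85 mm tall, standing upright on the bench; rigid, safe to grip at 20 N. Origin: centre of its underside, z up its axis. Weight hidden, between 0.2 and 0.8 kg; the heaviest of the three is at least 100 g heavier than the next.
- offcut: Bystander: dark wood offcut 170 x 12 x 95 mm tall standing in the rack slot at y = -17. Origin: centre of its lower edge.
- glue: Bystander: yellow glue bottle with orange cap, 56 mm diameter, 140 mm tall, standing on the bench beyond the tins. Origin: centre of its underside.
- driver: Bystander: red-handled screwdriver lying on the bench, about 200 mm long along its x.
Things that resemble listed ones, but are neither listed nor needed, are in the scene too. Leave any purple look-alike of the tin_a alone. Of the things that look like the panel, the larger one is meant.

How it is judged:
On the way, in this order (a step that is already met when the one before it is completed fails the run):
1. the panel leans against the fence's face on the side of the tins, lower edge on the bench, pocket holes out, let go and at rest (angle between panel's own z axis and vertical between 0.12 and 0.65 rad and height (world z) of panel below 0.015 m and angle between the x axis of panel and the x axis of fence, either way round below 0.3 rad and x of panel in the frame of fence between -0.3 and 0.3 m and y of panel in the frame of fence between -0.16 and -0.04 m and y of fence_face in the frame of panel above 0 m and contact force between panel and fence above 0.1 N and contact force between panel and the arm below 0.05 N and contact force between panel and the fingers below 0.05 N and linear speed of panel below 0.02 m/s), for 0.3 s.
2. the tins are being hefted: a lighter tin is lifted clear of the bench while the heaviest stands on it (((height (world z) of tin_a above 0.012 m and contact force between any of tin_b, tin_c and table above 5.5 N) or (height (world z) of tin_b above 0.012 m and contact force between any of tin_a, tin_c and table above 5.5 N) or (height (world z) of tin_c above 0.012 m and contact force between any of tin_a, tin_b and table above 5.5 N))), for 0.1 s.
At the end, for the whole second after the job is handed in: The heaviest tin is held still and upright (20 degrees) by the fingers alone, underside 14 cm or more up; the other tins stand on the bench; the panel, let go, leans 7 to 37 degrees from upright on the fence face nearest the tins, along it within 17 degrees, lower edge on the bench, pockets out (all of step 1 and ((height (world z) of tin_a above 0.14 m and angle between tin_a's own z axis and vertical below 0.35 rad and linear speed of tin_a below 0.03 m/s and contact force between tin_a and the fingers above 1 N and contact force between tin_a and tin_b below 0.1 N and contact force between tin_a and tin_c below 0.1 N and contact force between tin_a and panel below 0.1 N and contact force between tin_a and fence below 0.1 N and contact force between tin_a and rack below 0.1 N and contact force between tin_a and glue below 0.1 N and contact force between tin_b and table between 0.5 and 5.5 N and height (world z) of each of tin_b, tin_c below 0.006 m and angle between each of tin_b, tin_c's own z axis and vertical below 0.08 rad and linear speed of each of tin_b, tin_c below 0.02 m/s and contact force between each of tin_b, tin_c and the fingers below 0.05 N and contact force between tin_c and table between 0.5 and 5.5 N) or (height (world z) of tin_b above 0.14 m and angle between tin_b's own z axis and vertical below 0.35 rad and linear speed of tin_b below 0.03 m/s and contact force between tin_b and the fingers above 1 N and contact force between tin_b and tin_a below 0.1 N and contact force between tin_b and tin_c below 0.1 N and contact force between tin_b and panel below 0.1 N and contact force between tin_b and fence below 0.1 N and contact force between tin_b and rack below 0.1 N and contact force between tin_b and glue below 0.1 N and contact force between tin_a and table between 0.5 and 5.5 N and height (world z) of each of tin_a, tin_c below 0.006 m and angle between each of tin_a, tin_c's own z axis and vertical below 0.08 rad and linear speed of each of tin_a, tin_c below 0.02 m/s and contact force between each of tin_a, tin_c and the fingers below 0.05 N and contact force between tin_c and table between 0.5 and 5.5 N) or (height (world z) of tin_c above 0.14 m and angle between tin_c's own z axis and vertical below 0.35 rad and linear speed of tin_c below 0.03 m/s and contact force between tin_c and the fingers above 1 N and contact force between tin_c and tin_a below 0.1 N and contact force between tin_c and tin_b below 0.1 N and contact force between tin_c and panel below 0.1 N and contact force between tin_c and fence below 0.1 N and contact force between tin_c and rack below 0.1 N and contact force between tin_c and glue below 0.1 N and contact force between tin_a and table between 0.5 and 5.5 N and height (world z) of each of tin_a, tin_b below 0.006 m and angle between each of tin_a, tin_b's own z axis and vertical below 0.08 rad and linear speed of each of tin_a, tin_b below 0.02 m/s and contact force between each of tin_a, tin_b and the fingers below 0.05 N and contact force between tin_b and table between 0.5 and 5.5 N))); the arm keeps its last pose, push and grip.
It fails at once if a bystander (glue bottle, screwdriver, offcut) moved by more than 20 mm (distance of any of glue, driver, offcut from where it was at the start of the episode above 0.02 m).
It fails at once if a tin tipped by more than 35 degrees (angle between any of tin_a, tin_b, tin_c's own z axis and vertical above 0.61 rad).
It fails at once if the panel dropped flat (angle between panel's own z axis and vertical above 1.2 rad).
It also fails if it takes over 72 s, if anything falls off the work surface, if the arm or the gripper's body presses on something with over 40 N, if the wrist force passes 120 N, or if a joint passes its speed limit or range.

ROBOT

A 7-joint arm with a two-finger parallel gripper is mounted at the origin on the work surface. World frame = base frame: x ahead of the robot, y to its left, z up, the work surface at z = 0. Lengths are in m, angles in rad, forces in N, time in s.
With the tool pointing down it reaches from about 0.425 to 0.875 m from the base axis. Payload 4.7 kg.
Tool frame: the origin (TCP) lies midway between the tips of the shut fingers; the grasp point (between the pads) lies 19 mm behind it; z points along the fingers, y is the line along which they close (so a half turn about z gives the same grasp; the last joint's range is limited). The gripper opens to 87 mm and grips with 3 to 60 N. Pads are 19 mm wide; open, the fingers measure 117 mm over their backs; the gripper's body (75 mm by 190 mm) begins 51 mm behind the grasp point.
Start: joints at [-1.187, 0.321, -0.07, 1.45, 0.023, 1.371, -0.057], TCP at [0.235, 0.606, 0.223] pointing down, gripper open.
Joint ranges: [-2.86, 2.86], [-0.3, 2.09], [-1.38, 1.24], [0.06, 2.45], [-1.56, 4.7], [0.09, 2.05], [-2.69, 2.69]. Speed limits (rad/s): [2.57, 2.57, 3.14, 3.14, 3.14, 3.14, 3.14].

INTERFACE

Orientations are given as a rotation vector (axis times angle).
In Python, from bench import monitor, cams, workorder gives the robot as it stands.
- The arm moves only by the tool move_arm, never from a script. Its arguments are lists of equal length, an entry for each row: "slide": the shift along the tool's x, y, z in cm, a list of three; "roll": the turn about the tool's z in rad. In form: {"slide": [[dx, dy, dz], ...], "roll": [roll, ...]}. A call has 1 to 20 rows; each row is the pose to reach, as a shift and turn from the pose commanded when the call began, along the tool's axes at that moment; what a row does not reach only later rows make up. A row lasts 1/10 s, in which the tool goes at most 50 mm and 8.59 degrees, less where a joint would pass 70% of its speed; a pose out of reach is approached as far as the arm can. A call with a gripper value outside its range is refused whole. "gripper" is the finger opening in cm, from 0 to 8.7, set as the call begins (left out, the last holds). The fingers move at their own pace and stop on an object; "squeeze" is the grip in N (left out, the last holds). Time passes only in rows, so rows that repeat a pose let the fingers close. It gives the time, the measured TCP pose, the force, the opening and the grip force at its end, in the units of the state.
- monitor.get_state(): the state, without advancing time (a new reading comes with each control period).
- cams.get_image(name): name is "side" or "top"; returns the picture (480x640x3 uint8, red, green, blue); there is no depth.
- cams.get_calibration(name): a dict with "mtx" (3x3 intrinsics, pixels), "R" (3x3) and "t" (3): a world point X has camera coordinates R X + t. Camera axes: x right, y down, z forward; pixel columns grow to the right and rows downward; lengths in m; the calibration is good to about 2 mm. A picture is of the moment at which its call begins. get_calibration takes no time and is no camera call.
- workorder.close_job(): hands the job in; it is judged then, once.
The state is a dict: "time": time; "joint_positions": joint angles; "qd": joint speeds; "joint_torque": joint torques, N m; "position": TCP position; "tool_rot": TCP orientation; "ft_force": force on the tool from outside, world axes, zero at the start; "torque": the same for the moment, N m; "grip_width": opening from 0.0 (shut) to 1.0 (fully open); "grip_force": force on a finger pad.
Only numpy, scipy, OpenCV 4.12 (cv2) and the standard library are available. Lean on these libraries where they do the work, as an engineer would, in place of code of your own. Each camera call takes 0.05 s, during which the arm holds its last target. There are 200 camera calls.

## Working session

There is one attempt and no reset: what is moved stays moved. The work goes in short steps, Python scripts to look and compute and a tool call to move; the robot and the scene stay as the last step left them, time stands still between calls to the robot, and variables do not carry over. Pictures are saved under pics/ and viewed, at most 10 in all, crops included, and the job is handed in when it is done.

Besides the shell and the picture viewer there is one more tool, called after "Emit:" in YAML: its name, and indented under it one key for each argument. move_arm: Moves the arm, as the interface text tells. Its arguments: {"type":"object","properties":{"slide":{"type":"array","items":{"type":"array","items":{"type":"number"}}},"roll":{"type":"array","items":{"type":"number"}},"gripper":{"type":"number"},"squeeze":{"type":"number"}},"required":["slide","roll"]}

```bash
mkdir -p pics
python3 - <<'E'
from bench import monitor,cams
import cv2
s=monitor.get_state();print({k:s[k] for k in('time','position','tool_rot','ft_force','grip_width')})
for n in('side','top'):
    im=cams.get_image(n);cv2.imwrite(f'pics/{n}0.png',im[:,:,::-1]);c=cams.get_calibration(n);print(n,c)
E
```

```text
{'time': 0.0, 'position': array([0.23479242, 0.60550351, 0.22143904]), 'tool_rot': array([-5.77592422e-01, -3.08776368e+00,  3.05936053e-03]), 'ft_force': array([ 0.20400474, -1.12827157, -0.20271568]), 'grip_width': 0.9981938742599884}
side {'mtx': array([[474.83830821,   0.        , 324.12487816],
       [  0.        , 474.83830821, 236.16640757],
       [  0.        ,   0.        ,   1.        ]]), 'R': array([[-0.987676  , -0.15647792, -0.00328202],
       [-0.11678079,  0.75074812, -0.65018421],
       [ 0.10420344, -0.64178807, -0.75976952]]), 't': array([0.5271003 , 0.1649582 , 0.99160408])}
top {'mtx': array([[510.75495618,   0.        , 318.02527502],
       [  0.        , 510.75495618, 233.77969235],
       [  0.        ,   0.        ,   1.        ]]), 'R': array([[-0.00391925, -0.99998162, -0.00462489],
       [-0.98742807,  0.0046008 , -0.158002  ],
       [ 0.15802038,  0.0039475 , -0.98742796]]), 't': array([-0.05148275,  0.52346824,  1.22883865])}
```

View pics/side0.png

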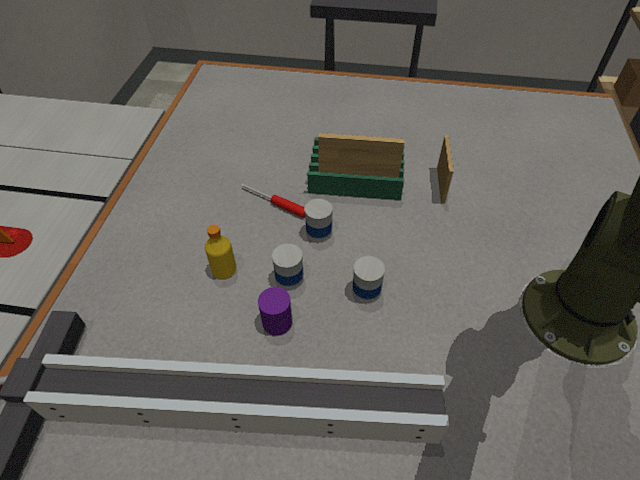

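View pics/top0.png

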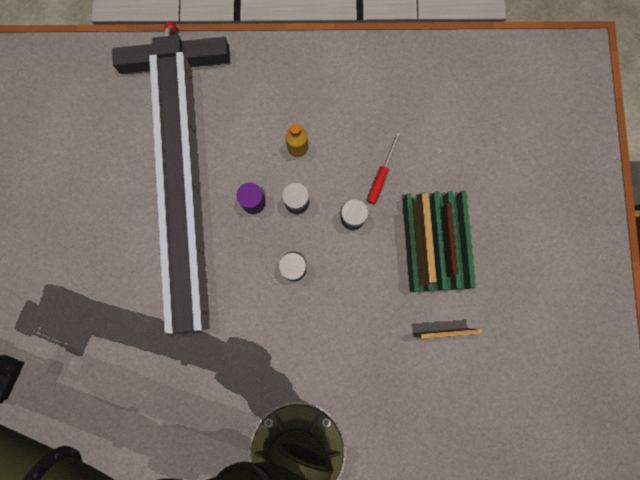

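The panel candidates in the top view are the long pale strip in the rack at (430,238) and a smaller loose board at (447,332). I take the one in the rack, since it is the larger and sits in the slot nearest the tins. The tins are at (295,197), (292,266) and (354,213). The purple look-alike at (251,198) stays where it is.

```bash
cat > h.py <<'E'
import numpy as np,cv2
from bench import monitor,cams
def ray(n,uv,z):
    c=cams.get_calibration(n);R,t=c['R'],c['t']
    d=np.linalg.inv(c['mtx'])@np.array([uv[0],uv[1],1.]);d=R.T@d;o=-R.T@t
    return o+d*(z-o[2])/d[2]
def proj(n,X):
    c=cams.get_calibration(n);p=c['mtx']@(c['R']@np.array(X)+c['t']);return p[:2]/p[2]
def blobs(m,lo):
    k,l,s,ce=cv2.connectedComponentsWithStats(m.astype('uint8'));
    return [(i,s[i],ce[i],l==i) for i in range(1,k) if s[i][4]>lo]
def rect(m):
    ys,xs=np.nonzero(m);b=cv2.boxPoints(cv2.minAreaRect(np.float32(np.c_[xs,ys])));
    L=[np.linalg.norm(b[i]-b[(i+1)%4]) for i in range(2)]
    if L[0]>L[1]: b=np.roll(b,1,0)   # short sides: 0-1, 2-3
    return (b[0]+b[1])/2,(b[2]+b[3])/2,min(L)
E
python3 - <<'E'
from h import *
np.set_printoptions(precision=4,suppress=True)
im=cv2.imread('pics/top0.png');hsv=cv2.cvtColor(im,cv2.COLOR_BGR2HSV);H,S,V=cv2.split(hsv)
print('panel px',hsv[238,430],'offcut',hsv[238,450],'lid',hsv[197,295],'fence',hsv[200,160],'bench',hsv[250,340],'rack',hsv[250,410],hsv[250,441])
pale=(H>8)&(H<25)&(S>80)&(V>150);pale[:150]=0
for i,s,c,m in blobs(pale,50):
    a,b,w=rect(m);A,B=ray('top',a,.172),ray('top',b,.172);print('pale',c,s[4],a,b,w,A,B,np.linalg.norm(A-B),np.arctan2(*(A-B)[1::-1]))
lid=(S<40)&(V>165)
for i,s,c,m in blobs(lid,150):
    if s[3]<60 and 200<c[0]<400: print('lid',c,s,ray('top',c,.085)); 
    elif c[0]<250 and c[1]>60:
        a,b,w=rect(m);A,B=ray('top',a,.09),ray('top',b,.09);print('white',c,s,a,b,w,A,B,np.linalg.norm(A-B))
g=(H>50)&(H<90)&(S>80)
for i,s,c,m in blobs(cv2.morphologyEx(g.astype('uint8'),cv2.MORPH_CLOSE,np.ones((21,21))),500):
    print('green',c,s)
b=im[185:295,390:490];cv2.imwrite('pics/crop.png',cv2.resize(np.hstack([b,im[280:390,390:490]]),None,fx=4,fy=4,interpolation=2))
E
```

```text
panel px [ 17 138 187] offcut [  8 155  66] lid [ 12  22 171] fence [124   9 193] bench [ 11  31 140] rack [60 46 39] [ 72 112  96]
pale [428.745  237.2771] 498 [424.9571 193.0037] [432.5724 281.1234] 5.7194195 [ 0.5944 -0.2957  0.172 ] [ 0.396  -0.3051  0.172 ] 0.19855870714616658 0.047147619647620626
pale [451.0487 333.5708] 226 [421.9055 335.891 ] [480.9883 330.8627] 4.2188067 [ 0.2782 -0.2775  0.172 ] [ 0.2884 -0.4053  0.172 ] 0.1282601325038977 1.6502321180746953
white [188.3416 193.5848] [ 177   53   24  277 1686] [179.2955  52.8509] [197.2389 329.1793] 6.31139 [0.9822 0.2964 0.09  ] [0.2923 0.2277 0.09  ] 0.6933332498796067
white [160.2765 196.7071] [ 150   55   22  278 1758] [151.7439  54.9569] [167.815  332.1847] 6.988276 [0.9769 0.3661 0.09  ] [0.2856 0.2959 0.09  ] 0.694803752045971
lid [295.0214 194.6731] [283 183  25  25 468] [0.6128 0.0016 0.085 ]
lid [354.4194 211.5083] [342 200  26  24 484] [ 0.5704 -0.1421  0.085 ]
lid [291.8963 265.7358] [280 253  25  26 511] [0.4396 0.0085 0.085 ]
green [441.5223 244.6157] [ 406  191   69  100 5280]
```

View pics/crop.png

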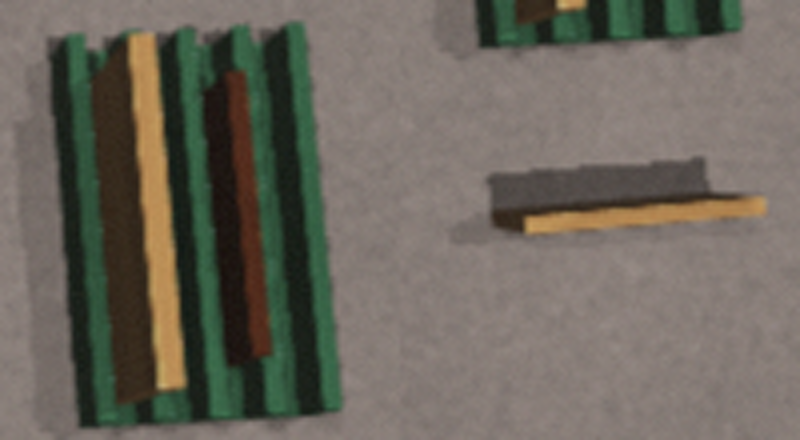

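The crop shows the tall pale board in the rack slot nearest the tins, beside the dark offcut, and the smaller board loose at right. At z = 0.172 the rack board measures 199 mm, so it is the right one. The fence measures 694 mm long, which also fits.

```bash
cat >> h.py <<'E'
from scipy.spatial.transform import Rotation as Ro
def to(*P):  # waypoints x,y,z,tool-y yaw -> slide cm, roll
    s=monitor.get_state();p=s['position'];R=Ro.from_rotvec(s['tool_rot']).as_matrix()
    y0=np.arctan2(R[1,1],R[0,1]);print('t',s['time'],'pos',p.round(4),'yaw %.3f'%y0,'tilt %.3f'%np.arccos(-R[2,2]),'f',np.round(s['ft_force'],2),'w %.1fmm gf %.1f'%(s['grip_width']*87,s['grip_force']),'j',np.round(s['joint_positions'],2))
    for q in P: print(np.round(R.T@(np.array(q[:3])-p)*100,2),'roll %.3f'%(y0-q[3]))
E
python3 - <<'E'
from h import *
to((.55,.15,.23,0),(.495,-.300,.23,-1.524))
im=cv2.imread('pics/top0.png');hsv=cv2.cvtColor(im,cv2.COLOR_BGR2HSV);H,S,V=cv2.split(hsv)
for nm,m in(('purple',(H>125)&(H<155)&(S>100)),('orange cap',(H<14)&(S>190)&(V>120))):
    for i,s,c,_ in blobs(m,20): print(nm,c,s[4],ray('top',c,.14 if nm!='purple' else .085))
E
```

```text
t 0.1 pos [0.2348 0.6056 0.2216] yaw 1.201 tilt 0.002 f [ 0.98 -0.68  0.55] w 87.1mm gf 0.0 j [-1.19  0.32 -0.07  1.45  0.02  1.37 -0.06]
[-45.85 -31.09  -0.78] roll 1.201
[-56.99 -75.04  -0.71] roll 2.725
purple [250.11001642 196.9228243 ] 609 [0.60776895 0.1108115  0.085     ]
orange cap [169.97560976  24.82926829] 41 [1.02887181 0.30744746 0.14      ]
orange cap [377.48958333 184.54166667] 288 [ 0.62284177 -0.1929171   0.14      ]
```

Emit:
move_arm:
  slide:
    - [-45.8, -31, -0.8]
    - [-45.8, -31, -0.8]
    - [-45.8, -31, -0.8]
    - [-45.8, -31, -0.8]
    - [-45.8, -31, -0.8]
    - [-45.8, -31, -0.8]
    - [-45.8, -31, -0.8]
    - [-45.8, -31, -0.8]
    - [-45.8, -31, -0.8]
    - [-45.8, -31, -0.8]
    - [-57, -75, -0.7]
    - [-57, -75, -0.7]
    - [-57, -75, -0.7]
    - [-57, -75, -0.7]
    - [-57, -75, -0.7]
    - [-57, -75, -0.7]
    - [-57, -75, -0.7]
    - [-57, -75, -0.7]
    - [-57, -75, -0.7]
    - [-57, -75, -0.7]
  roll: [0.15, 0.3, 0.45, 0.6, 0.75, 0.9, 1.05, 1.2, 1.35, 1.5, 1.65, 1.8, 1.95, 2.1, 2.25, 2.4, 2.55, 2.7, 2.725, 2.725]
  gripper: 5
  squeeze: 20

```text
time: 2.1
position: [0.4946, -0.3016, 0.2296]
tool_rot: [3.141, 0.072, 0.0]
ft_force: [-0.0, -0.0, 0.6]
grip_width: 0.579
grip_force: 0.0
```

Run:
```python
from h import *
to((.495,-.300,.132,-1.524))
```

```text
t 2.1 pos [ 0.4946 -0.3016  0.2296] yaw -1.525 tilt 0.000 f [-0.03 -0.03  0.55] w 50.3mm gf 0.0 j [-0.22  0.21  0.84  1.65 -0.16  1.35 -0.89]
[ 0.05 -0.15  9.76] roll -0.001
```

Emit:
move_arm:
  slide:
    - [0, -0.2, 4]
    - [0, -0.2, 8]
    - [0, -0.2, 9.7]
    - [0, -0.2, 9.7]
  roll: [0, 0, 0, 0]

```text
time: 2.5
position: [0.493, -0.2959, 0.1292]
tool_rot: [-3.138, -0.073, 0.01]
ft_force: [0.1, 0.7, 0.9]
grip_width: 0.571
grip_force: 0.0
```

Emit:
move_arm:
  slide:
    - [0, 0, 0]
    - [0, 0, 0]
    - [0, 0, 0]
    - [0, 0, 0]
    - [0, 0, 0]
    - [0, 0, 0]
    - [0, 0, 0]
    - [0, 0, 0]
  roll: [0, 0, 0, 0, 0, 0, 0, 0]
  gripper: 0
  squeeze: 15

```text
time: 3.3
position: [0.4956, -0.2975, 0.1331]
tool_rot: [3.14, 0.073, 0.001]
ft_force: [0.4, 0.1, 3.2]
grip_width: 0.175
grip_force: 15.0
```

Run:
```python
from h import *
to((.4956,-.2975,.30,-1.524),(.5,.206,.30,-1.4715),(.5,.206,.125,-1.4715))
```

```text
t 3.3 pos [ 0.4956 -0.2975  0.1331] yaw -1.524 tilt 0.001 f [0.38 0.08 3.18] w 15.2mm gf 15.0 j [-0.2   0.29  0.81  1.77 -0.23  1.17 -0.84]
[ 1.000e-02  1.000e-02 -1.669e+01] roll -0.000
[  2.81 -50.27 -16.71] roll -0.053
[  2.79 -50.27   0.79] roll -0.053
```

Emit:
move_arm:
  slide:
    - [0, 0, -1]
    - [0, 0, -3]
    - [0, 0, -5]
    - [0, 0, -7]
    - [0, 0, -9]
    - [0, 0, -11]
    - [0, 0, -14]
    - [0, 0, -17]
    - [0, 0, -17]
  roll: [0, 0, 0, 0, 0, 0, 0, 0, 0]

```text
time: 4.2
position: [0.4965, -0.2984, 0.3064]
tool_rot: [3.138, 0.073, 0.009]
ft_force: [0.3, -0.4, -2.7]
grip_width: 0.172
grip_force: 15.0
```

Run:
```python
from h import *
to((.5,.206,.30,-1.4715))
```

```text
t 4.2 pos [ 0.4965 -0.2984  0.3064] yaw -1.524 tilt 0.006 f [ 0.26 -0.38 -2.7 ] w 14.9mm gf 15.0 j [-0.24  0.17  0.85  1.53 -0.13  1.49 -0.92]
[  2.69 -50.38   0.53] roll -0.053
```

Emit:
move_arm:
  slide:
    - [0.1, -2, 0]
    - [0.3, -5, 0]
    - [0.4, -8.5, 0]
    - [0.6, -12, 0]
    - [0.8, -16, 0]
    - [1, -20, 0]
    - [1.2, -24, 0]
    - [1.4, -28, 0]
    - [1.6, -32, 0]
    - [1.9, -36, 0]
    - [2.1, -40, 0]
    - [2.3, -43.5, 0]
    - [2.5, -46.5, 0]
    - [2.6, -48.5, 0]
    - [2.7, -50, 0]
    - [2.7, -50.4, 0]
    - [2.7, -50.4, 0]
    - [2.7, -50.4, 0]
  roll: [0, 0, 0, 0, 0, 0, 0, 0, 0, 0, -0.053, -0.053, -0.053, -0.053, -0.053, -0.053, -0.053, -0.053]

```text
time: 6.0
position: [0.4989, 0.2057, 0.3024]
tool_rot: [3.137, 0.153, -0.0]
ft_force: [1.1, -0.1, -3.6]
grip_width: 0.166
grip_force: 15.0
```

Run:
```python
from h import *
to((.5,.206,.15,-1.4715),(.5,.206,.123,-1.4715))
im=cams.get_image('side');top=cams.get_image('top')
o=np.hstack([im[200:480,150:500],top[120:400,100:380]])[:,:,::-1];cv2.imwrite('pics/p1.png',o)
```

```text
t 6.0 pos [0.4989 0.2057 0.3024] yaw -1.473 tilt 0.001 f [ 1.1  -0.12 -3.63] w 14.4mm gf 15.0 j [-0.79  0.05  0.37  1.61 -0.02  1.48 -1.9 ]
[ 0.11 -0.03 15.24] roll -0.002
[ 0.11 -0.03 17.94] roll -0.002
```

View pics/p1.png

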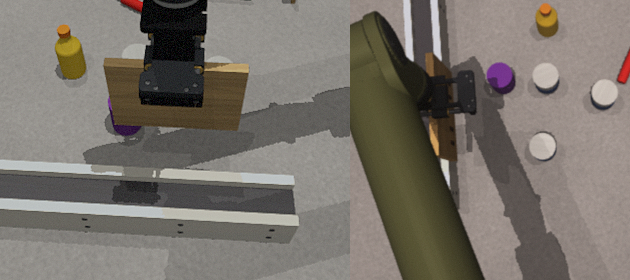

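The side crop shows the panel held upright in the air in front of the fence. The top crop shows its pocket holes on the tin side and its line parallel to the fence. Next I lower it.

Emit:
move_arm:
  slide:
    - [0.1, 0, 3]
    - [0.1, 0, 7]
    - [0.1, 0, 11]
    - [0.1, 0, 14]
    - [0.1, 0, 16]
    - [0.1, 0, 17]
    - [0.1, 0, 17.3]
    - [0.1, 0, 17.5]
    - [0.1, 0, 17.7]
    - [0.1, 0, 17.9]
    - [0.1, 0, 18]
    - [0.1, 0, 18]
  roll: [0, 0, 0, 0, 0, 0, 0, 0, 0, 0, 0, 0]

```text
time: 7.3
position: [0.4997, 0.2077, 0.1228]
tool_rot: [-3.137, -0.157, -0.0]
ft_force: [-0.3, 0.2, -3.8]
grip_width: 0.171
grip_force: 15.0
```

Run:
```python
from h import *
to((.5,.206,.121,-1.4715))
```

```text
t 7.3 pos [0.4997 0.2077 0.1228] yaw -1.471 tilt 0.000 f [-0.33  0.24 -3.77] w 14.9mm gf 15.0 j [-0.77  0.17  0.36  1.86 -0.06  1.13 -1.86]
[0.01 0.17 0.18] roll 0.001
```

Emit:
move_arm:
  slide:
    - [0, 0.2, 0]
    - [0, 0.2, 0.1]
    - [0, 0.2, 0.2]
    - [0, 0.2, 0.3]
    - [0, 0.2, 0.3]
  roll: [0, 0, 0, 0, 0]

```text
time: 7.8
position: [0.4997, 0.2056, 0.121]
tool_rot: [-3.137, -0.157, 0.001]
ft_force: [-4.3, -1.6, 7.1]
grip_width: 0.168
grip_force: 15.0
```

Emit:
move_arm:
  slide:
    - [0, 0, 0]
    - [0, 0, 0]
    - [0, 0, 0]
    - [0, 0, -0.5]
    - [0, 0, -0.8]
  roll: [0, 0, 0, 0, 0]
  gripper: 4.5

```text
time: 8.3
position: [0.5001, 0.2057, 0.128]
tool_rot: [-3.138, -0.157, -0.001]
ft_force: [-0.4, 0.8, -0.5]
grip_width: 0.495
grip_force: 0.0
```

Emit:
move_arm:
  slide:
    - [0, -0.4, 0]
    - [0, -0.8, 0]
    - [0, -1.2, 0]
    - [0, -1.5, 0]
    - [0, -1.8, 0]
    - [0, -2.1, 0]
    - [0, -2.4, 0]
    - [0, -2.7, 0]
    - [0, -3, 0]
    - [0, -3.3, 0]
    - [0, -3.6, 0]
    - [0, -3.8, 0]
    - [0, -4, 0]
    - [0, -4, 0]
    - [0, -4, 0]
  roll: [0, 0, 0, 0, 0, 0, 0, 0, 0, 0, 0, 0, 0, 0, 0]

```text
time: 9.8
position: [0.4959, 0.2453, 0.1276]
tool_rot: [3.138, 0.157, 0.0]
ft_force: [-0.5, -0.3, -0.7]
grip_width: 0.519
grip_force: 0.0
```

Run:
```python
from h import *
to((.5,.2446,.129,-1.4715))
im=cams.get_image('side');top=cams.get_image('top')
o=np.hstack([im[200:480,200:500],top[120:400,100:380]])[:,:,::-1];cv2.imwrite('pics/p2.png',cv2.resize(o,(800,386)))
```

```text
t 9.8 pos [0.4959 0.2453 0.1276] yaw -1.471 tilt 0.000 f [-0.49 -0.33 -0.74] w 45.1mm gf 0.0 j [-0.81  0.19  0.34  1.83 -0.07  1.14 -1.92]
[ 0.4   0.11 -0.14] roll 0.001
```

View pics/p2.png

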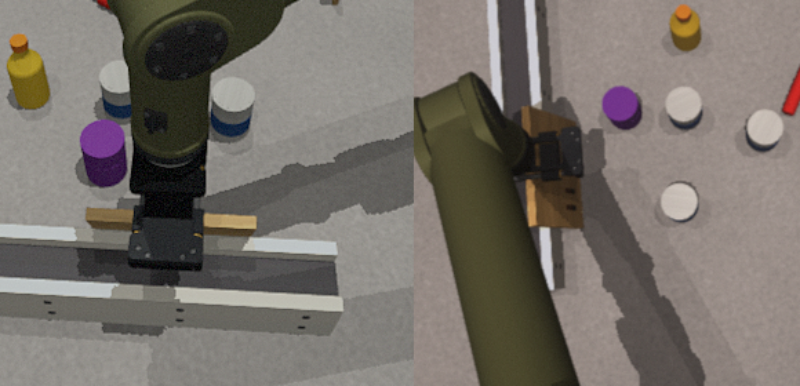

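Emit:
move_arm:
  slide:
    - [0, 0, 0]
    - [0, 0, 0]
    - [0, 0, -1]
    - [0, 0, -3]
    - [0, 0, -6]
    - [0, 0, -10]
    - [0, 0, -14]
    - [0, 0, -14]
  roll: [0, 0, 0, 0, 0, 0, 0, 0]
  gripper: 6

```text
time: 10.7
position: [0.4989, 0.2467, 0.2749]
tool_rot: [-3.132, -0.156, -0.016]
ft_force: [-0.3, 0.1, -0.1]
grip_width: 0.69
grip_force: 0.0
```

Run:
```python
from h import *
# first: tin1 at (.4396,.0085), tool y yaw; tin2 (.6128,.0016) yaw -.785 ; tin3 (.5704,-.1421)
to((.4396,.0085,.27,-1.4715),(.6128,.0016,.27,-.785))
im=cams.get_image('top')
hsv=cv2.cvtColor(im,cv2.COLOR_RGB2HSV);H,S,V=cv2.split(hsv)
lid=(S<40)&(V>165)
for i,s,c,m in blobs(lid,150):
    if s[3]<60 and 200<c[0]<400: print('lid',c,s[4],ray('top',c,.085),ray('top',(s[0]+s[2]/2-.5,s[1]+s[3]/2-.5),.085))
pale=(H>8)&(H<25)&(S>80)&(V>150)
for i,s,c,m in blobs(pale,20): print('pale',c,s)
y=(H>15)&(H<30)&(S>150)
for i,s,c,m in blobs(y,20): print('glue',c,s,ray('top',c,.11))
```

```text
t 10.7 pos [0.4989 0.2467 0.2749] yaw -1.471 tilt 0.012 f [-0.32  0.12 -0.07] w 60.0mm gf 0.0 j [-0.83  0.09  0.34  1.63 -0.03  1.42 -1.95]
[-8.27 23.11  0.27] roll 0.000
[ 8.9  25.52  0.44] roll -0.686
lid [206.39613527   9.45410628] 1035 [1.10493508 0.23238661 0.085     ] [1.10480396 0.23211384 0.085     ]
lid [297.61733999   9.19927372] 2203 [ 1.10402456 -0.0034863   0.085     ] [ 1.10317155 -0.00447688  0.085     ]
lid [389.26923077   8.75571726] 962 [ 1.10363847 -0.24010007  0.085     ] [ 1.10293863 -0.24196699  0.085     ]
lid [295.08604207 194.64435946] 523 [0.61289728 0.00149265 0.085     ] [0.6120119  0.00169904 0.085     ]
lid [354.48859316 211.4391635 ] 526 [ 0.57055409 -0.14224719  0.085     ] [ 0.570404   -0.14227247  0.085     ]
lid [291.81700555 265.59519409] 541 [0.43995897 0.00871755 0.085     ] [0.44018405 0.00828327 0.085     ]
pale [518.91333333  24.47666667] [493  21  51   7 300]
pale [342.14855688  25.9533107 ] [ 206   23  279    7 1178]
pale [100.80442804  27.73431734] [ 76  25  51   6 271]
pale [195.43243243  26.97297297] [186  25  19   5  37]
pale [616.84097859  74.94495413] [611  51  12  50 327]
pale [295.78730159 134.94285714] [285 123  23  23 315]
pale [626.38888889 146.90740741] [623 129   7  32  54]
pale [630.58798283 211.2167382 ] [624 166  15  92 466]
pale [184.62264151 263.85377358] [182 241   7  43 212]
pale [636.90946502 282.34979424] [633 260   7  56 243]
pale [451.00732601 333.45421245] [421 329  61  10 273]
glue [296.76309795 142.54897494] [286 127  22  29 439] [ 0.73619821 -0.00340096  0.11      ]
```

Emit:
move_arm:
  slide:
    - [-1.8, 4.5, 0]
    - [-3.5, 9, 0]
    - [-5, 13, 0]
    - [-6.5, 17.5, 0]
    - [-8, 22, 0]
    - [-8.2, 23.1, 0.3]
    - [-8.2, 23.1, 5]
    - [-8.2, 23.1, 9]
    - [-8.2, 23.1, 9]
    - [-8.2, 23.1, 9]
  roll: [0, 0, 0, 0, 0, 0, 0, 0, 0, 0]
  gripper: 8.7
  squeeze: 20

```text
time: 11.75
position: [0.437, 0.0076, 0.1777]
tool_rot: [3.137, 0.157, -0.002]
ft_force: [0.8, 0.4, 0.7]
grip_width: 1.001
grip_force: 0.0
```

Run:
```python
from h import *
to((.4399,.0085,.042,-1.4715))
im=cams.get_image('side');top=cams.get_image('top')
o=np.hstack([im[250:450,200:500],top[180:380,100:380]])[:,:,::-1];cv2.imwrite('pics/p3.png',cv2.resize(o,(800,276)))
```

```text
t 11.75 pos [0.437  0.0076 0.1777] yaw -1.471 tilt 0.001 f [0.81 0.39 0.74] w 87.1mm gf 0.0 j [-0.65 -0.15  0.54  2.02  0.08  1.24 -1.62]
[ 0.32 -0.07 13.57] roll 0.001
```

View pics/p3.png

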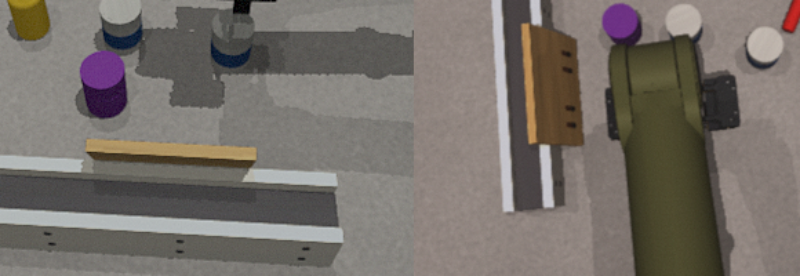

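The panel leans on the fence, top edge over the white face, with four pocket holes facing the tins. Next I heft the tin at (0.44, 0.0085).

Emit:
move_arm:
  slide:
    - [0.3, -0.1, 4]
    - [0.3, -0.1, 8]
    - [0.3, -0.1, 11]
    - [0.3, -0.1, 13]
    - [0.3, -0.1, 13.5]
    - [0.3, -0.1, 13.5]
  roll: [0, 0, 0, 0, 0, 0]

```text
time: 12.45
position: [0.4413, 0.009, 0.0435]
tool_rot: [3.138, 0.158, 0.002]
ft_force: [0.0, 0.4, 0.3]
grip_width: 1.0
grip_force: 0.0
```

Emit:
move_arm:
  slide:
    - [0, 0, 0]
    - [0, 0, 0]
    - [0, 0, 0]
    - [0, 0, 0]
    - [0, 0, 0]
    - [0, 0, 0]
  roll: [0, 0, 0, 0, 0, 0]
  gripper: 0
  squeeze: 20

```text
time: 13.05
position: [0.4407, 0.0089, 0.0432]
tool_rot: [-3.137, -0.157, -0.001]
ft_force: [-1.1, 0.7, 5.2]
grip_width: 0.703
grip_force: 20.0
```

Emit:
move_arm:
  slide:
    - [0, 0, -0.5]
    - [0, 0, -1.5]
    - [0, 0, -2.5]
    - [0, 0, -3]
    - [0, 0, -3]
    - [0, 0, -3]
    - [0, 0, -3]
  roll: [0, 0, 0, 0, 0, 0, 0]

```text
time: 13.75
position: [0.4398, 0.0086, 0.0723]
tool_rot: [3.138, 0.157, -0.001]
ft_force: [0.1, 0.2, -2.3]
grip_width: 0.706
grip_force: 20.0
```

Run:
```python
from h import *
to((.4399,.0085,.042,-1.4715))
F=[]
for i in range(6): cams.get_image('side'); F.append(monitor.get_state()['ft_force'][2])
print(np.round(F,2),np.mean(F))
```

```text
t 13.75 pos [0.4398 0.0086 0.0723] yaw -1.471 tilt 0.001 f [ 0.11  0.17 -2.33] w 61.4mm gf 20.0 j [-0.65 -0.    0.58  2.14  0.    1.   -1.55]
[0.01 0.01 3.03] roll 0.001
[-3.08 -2.58 -2.48 -3.28 -2.28 -2.37] -2.6777427396935427
```

About 2.7 N, so this one is light. I set it down.

Emit:
move_arm:
  slide:
    - [0, 0, 1]
    - [0, 0, 2]
    - [0, 0, 2.5]
    - [0, 0, 2.7]
    - [0, 0, 2.9]
    - [0, 0, 3]
    - [0, 0, 3]
  roll: [0, 0, 0, 0, 0, 0, 0]

```text
time: 14.75
position: [0.4401, 0.0085, 0.0432]
tool_rot: [-3.137, -0.156, 0.001]
ft_force: [-4.0, -0.1, 4.5]
grip_width: 0.714
grip_force: 20.0
```

Emit:
move_arm:
  slide:
    - [0, 0, 0]
    - [0, 0, 0]
    - [0, 0, 0]
    - [0, 0, 0]
    - [0, 0, -3]
    - [0, 0, -7]
    - [0, 0, -11]
    - [0, 0, -13]
    - [0, 0, -13]
  roll: [0, 0, 0, 0, 0, 0, 0, 0, 0]
  gripper: 8.7

```text
time: 15.65
position: [0.4426, 0.009, 0.1758]
tool_rot: [-3.136, -0.157, -0.011]
ft_force: [1.0, 0.8, 0.2]
grip_width: 0.998
grip_force: 0.0
```

Run:
```python
from h import *
to((.6126,.0016,.175,-.785),(.6126,.0016,.043,-.785))
```

```text
t 15.65 pos [0.4426 0.009  0.1758] yaw -1.471 tilt 0.007 f [0.96 0.82 0.23] w 86.8mm gf 0.0 j [-0.67 -0.14  0.55  2.02  0.07  1.23 -1.62]
[16.84  2.44  0.19] roll -0.686
[16.75  2.46 13.39] roll -0.686
```

Emit:
move_arm:
  slide:
    - [4, 0.6, 0]
    - [8, 1.2, 0]
    - [12, 1.8, 0]
    - [15, 2.2, 0]
    - [16.8, 2.4, 0]
    - [16.8, 2.4, 0]
    - [16.8, 2.4, 3]
    - [16.8, 2.4, 7]
    - [16.8, 2.4, 10.5]
    - [16.8, 2.4, 12.8]
    - [16.8, 2.4, 13.3]
    - [16.8, 2.4, 13.3]
  roll: [-0.14, -0.28, -0.42, -0.56, -0.686, -0.686, -0.686, -0.686, -0.686, -0.686, -0.686, -0.686]

```text
time: 16.85
position: [0.6084, 0.0014, 0.0387]
tool_rot: [-2.903, -1.2, 0.004]
ft_force: [-0.6, -0.4, 1.0]
grip_width: 0.995
grip_force: 0.0
```

Emit:
move_arm:
  slide:
    - [0, 0, 0]
    - [0, 0, 0]
    - [0, 0, 0]
    - [0, 0, 0]
    - [0, 0, 0]
    - [0, 0, 0]
  roll: [0, 0, 0, 0, 0, 0]
  gripper: 0
  squeeze: 20

```text
time: 17.45
position: [0.6107, 0.0012, 0.0405]
tool_rot: [2.902, 1.202, 0.003]
ft_force: [1.3, -0.8, 4.7]
grip_width: 0.71
grip_force: 20.0
```

Emit:
move_arm:
  slide:
    - [0, 0, -0.5]
    - [0, 0, -1.5]
    - [0, 0, -2.5]
    - [0, 0, -3]
    - [0, 0, -3]
    - [0, 0, -3]
    - [0, 0, -3]
  roll: [0, 0, 0, 0, 0, 0, 0]

```text
time: 18.15
position: [0.6093, 0.0016, 0.0691]
tool_rot: [-2.902, -1.203, 0.001]
ft_force: [0.2, -0.5, -4.9]
grip_width: 0.706
grip_force: 20.0
```

Run:
```python
from h import *
to((.6126,.0016,.042,-.785))
F=[]
for i in range(6): cams.get_image('side'); F.append(monitor.get_state()['ft_force'][2])
print(np.round(F,2),np.mean(F))
```

```text
t 18.15 pos [0.6093 0.0016 0.0691] yaw -0.785 tilt 0.001 f [ 0.2  -0.49 -4.92] w 61.4mm gf 20.0 j [-0.53  0.4   0.59  1.75 -0.25  1.07 -0.64]
[0.24 0.24 2.71] roll 0.000
[-4.97 -5.46 -4.54 -4.79 -4.12 -4.4 ] -4.715112625865539
```

About 4.7 N. I set this one down and heft the third.

Emit:
move_arm:
  slide:
    - [0, 0, 1]
    - [0, 0, 2]
    - [0, 0, 2.5]
    - [0, 0, 2.7]
    - [0, 0, 2.9]
    - [0, 0, 3]
    - [0, 0, 3]
  roll: [0, 0, 0, 0, 0, 0, 0]

```text
time: 19.15
position: [0.6099, 0.0015, 0.0406]
tool_rot: [-2.902, -1.203, -0.001]
ft_force: [-3.9, 0.2, 1.6]
grip_width: 0.708
grip_force: 20.0
```

Emit:
move_arm:
  slide:
    - [0, 0, 0]
    - [0, 0, 0]
    - [0, 0, 0]
    - [0, 0, 0]
    - [0, 0, -3]
    - [0, 0, -7]
    - [0, 0, -11]
    - [0, 0, -13]
    - [0, 0, -13]
  roll: [0, 0, 0, 0, 0, 0, 0, 0, 0]
  gripper: 8.7

```text
time: 20.05
position: [0.6123, 0.0013, 0.1736]
tool_rot: [2.901, 1.202, 0.012]
ft_force: [0.1, 0.2, -0.1]
grip_width: 0.999
grip_force: 0.0
```

Run:
```python
from h import *
to((.5705,-.142,.175,-2.356),(.5705,-.142,.043,-2.356))
im=cams.get_image('side');cv2.imwrite('pics/p4.png',im[120:360,180:500,::-1])
```

```text
t 20.05 pos [0.6123 0.0013 0.1736] yaw -0.785 tilt 0.008 f [ 0.09  0.23 -0.1 ] w 86.9mm gf 0.0 j [-0.56  0.3   0.62  1.64 -0.18  1.25 -0.69]
[-13.1    7.17  -0.19] roll 1.571
[-13.18   7.11  13.01] roll 1.571
```

View pics/p4.png

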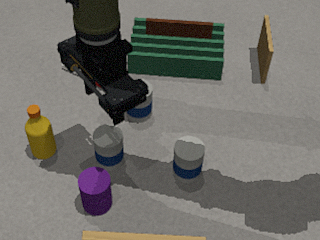

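The picture shows both hefted tins upright at crop (108,145) and (188,157), with the glue, driver and rack undisturbed.

Emit:
move_arm:
  slide:
    - [-2, 1, 0]
    - [-4, 2, 0]
    - [-6, 3, 0]
    - [-8, 4, 0]
    - [-10, 5, 0]
    - [-11, 6, 0]
    - [-12, 6.5, 0]
    - [-13.1, 7.1, 0]
    - [-13.1, 7.1, 0]
    - [-13.1, 7.1, 0]
    - [-13.1, 7.1, 0]
    - [-13.1, 7.1, 3]
    - [-13.1, 7.1, 7]
    - [-13.1, 7.1, 10.5]
    - [-13.1, 7.1, 12.5]
    - [-13.1, 7.1, 13]
    - [-13.1, 7.1, 13]
  roll: [0.15, 0.3, 0.45, 0.6, 0.75, 0.9, 1.05, 1.2, 1.35, 1.5, 1.571, 1.571, 1.571, 1.571, 1.571, 1.571, 1.571]

```text
time: 21.8
position: [0.5662, -0.1414, 0.0382]
tool_rot: [2.901, -1.202, -0.004]
ft_force: [0.1, -0.4, 0.9]
grip_width: 1.001
grip_force: 0.0
```

Emit:
move_arm:
  slide:
    - [0, 0, 0]
    - [0, 0, 0]
    - [0, 0, 0]
    - [0, 0, 0]
    - [0, 0, 0]
    - [0, 0, 0]
  roll: [0, 0, 0, 0, 0, 0]
  gripper: 0
  squeeze: 20

```text
time: 22.4
position: [0.5688, -0.1406, 0.0405]
tool_rot: [-2.901, 1.2, -0.003]
ft_force: [1.9, 2.1, 4.4]
grip_width: 0.713
grip_force: 20.0
```

Emit:
move_arm:
  slide:
    - [0, 0, -0.5]
    - [0, 0, -1.5]
    - [0, 0, -2.5]
    - [0, 0, -3]
    - [0, 0, -3]
    - [0, 0, -3]
    - [0, 0, -3]
  roll: [0, 0, 0, 0, 0, 0, 0]

```text
time: 23.1
position: [0.567, -0.1412, 0.0691]
tool_rot: [2.903, -1.202, -0.001]
ft_force: [0.1, -0.4, -7.1]
grip_width: 0.709
grip_force: 20.0
```

Run:
```python
from h import *
to((.5705,-.142,.24,-2.356))
F=[]
for i in range(6): cams.get_image('side'); F.append(monitor.get_state()['ft_force'][2])
print(np.round(F,2),np.mean(F))
```

```text
t 23.1 pos [ 0.567  -0.1412  0.0691] yaw -2.356 tilt 0.001 f [ 0.11 -0.39 -7.12] w 61.6mm gf 20.0 j [-0.52  0.42  0.88  1.82 -0.36  1.08 -1.87]
[  0.3   -0.18 -17.09] roll 0.000
[-7.78 -7.15 -7.09 -6.62 -5.97 -6.51] -6.85188896156793
```

The third tin pulls about 6.9 N, so it is the heaviest. I lift it to about 20 cm.

Emit:
move_arm:
  slide:
    - [0, 0, -1]
    - [0, 0, -3]
    - [0, 0, -5]
    - [0, 0, -7]
    - [0, 0, -9]
    - [0, 0, -11]
    - [0, 0, -13]
    - [0, 0, -15]
    - [0, 0, -16.5]
    - [0, 0, -17]
    - [0, 0, -17]
    - [0, 0, -17]
    - [0, 0, -17]
    - [0, 0, -17]
    - [0, 0, -17]
  roll: [0, 0, 0, 0, 0, 0, 0, 0, 0, 0, 0, 0, 0, 0, 0]

```text
time: 24.9
position: [0.5671, -0.1413, 0.239]
tool_rot: [2.902, -1.202, -0.001]
ft_force: [-0.3, 0.6, -6.9]
grip_width: 0.709
grip_force: 20.0
```

Run:
```python
from h import *
to()
im=cams.get_image('side');top=cams.get_image('top')
cv2.imwrite('pics/p5.png',cv2.resize(np.hstack([im[100:460,180:520],top[80:440,120:500]])[:,:,::-1],(800,400)))
```

```text
t 24.9 pos [ 0.5671 -0.1413  0.239 ] yaw -2.356 tilt 0.001 f [-0.27  0.6  -6.9 ] w 61.6mm gf 20.0 j [-0.62  0.25  0.97  1.62 -0.21  1.38 -1.98]
```

View pics/p5.png

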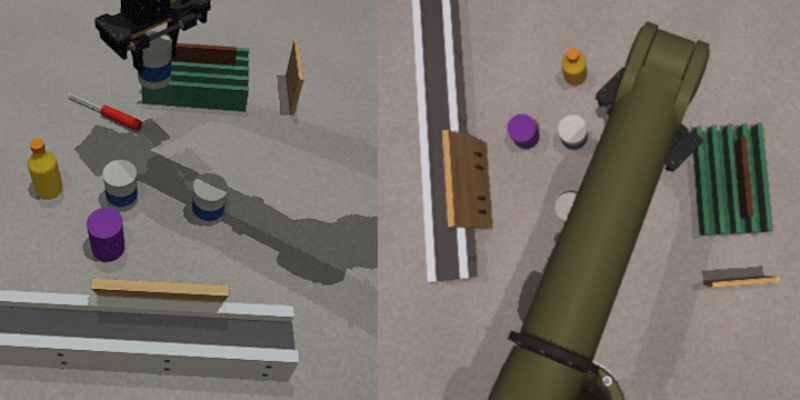

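The heaviest tin is held upright at about 20 cm. The other two tins stand at (120,180) and (210,197), and the panel leans on the fence with its holes out.

```bash
python3 -c "
from bench import workorder
print(workorder.close_job())"
```

```text
the job is handed in; nothing more can be done
None
```

The job is handed in after about 25 s of robot time (no verdict shown): the panel leans on the fence with its pocket holes out, the two lighter tins (about 0.27 and 0.48 kg) stand upright on the bench, and the heaviest (about 0.70 kg) is held upright and still about 20 cm up.

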